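# Sort guitar heel blanks by weight into the stop jigs

## Robot

A 6-joint arm with a two-finger parallel gripper is mounted at the origin on the work surface. World frame = base frame: x ahead of the robot, y to its left, z up, the work surface at z = 0. Lengths are in m, angles in rad, forces in N, time in s.
With the tool pointing down it reaches from about 0.325 to 0.85 m from the base axis. Payload 15.5 kg.
Tool frame: the origin (TCP) lies midway between the tips of the shut fingers; the grasp point (between the pads) lies behind it (arm.grasp_offset is the z of the grasp point in the tool frame, in m); z points along the fingers, y is the line along which they close (so a half turn about z gives the same grasp; the last joint's range is limited). The gripper opens to 91 mm and grips with 3 to 60 N. Pads are 32 mm wide; open, the fingers measure 118 mm over their backs; the gripper's body (76 mm by 178 mm) begins 60 mm behind the grasp point.
Start: joints at [-1.363, 0.494, 1.345, -0, 1.302, -0.096], TCP at [0.187, -0.596, 0.174] pointing down, gripper open.
Joint ranges: [-2.91, 2.91], [-0.82, 2.16], [0.22, 2.67], [-1.22, 4.37], [0.12, 2.79], [-3.08, 3.08]. Speed limits (rad/s): [1.89, 1.89, 2.57, 3.01, 3.01, 3.01].

## Interface

Orientations are given as a 3x3 rotation matrix whose columns are the frame's x, y, z axes.
In Python, from plant import arm gives the robot as it stands.
- The arm moves only by the shell command python3 -m creep 'ROWS' [OPENING]. ROWS is JSON, a list that holds one entry, the list of rows, each a list of 4 numbers: the shift along the tool's x, y, z in m, then the turn about the tool's z in rad. A call has 1 to 5 rows; each row shifts and turns the commanded pose from where the row before left it, along the tool's axes as they then stand; what a row does not reach is not made up. A row lasts 1/8 s, in which the tool goes at most 62.5 mm and 10.7 degrees, less where a joint would pass 70% of its speed; a pose out of reach is approached as far as the arm can. A call with a gripper value outside its range is refused whole. OPENING is the finger opening in m, from 0 to 0.0912, set as the call begins (- or left out, the last holds). The fingers move at their own pace and stop on an object; the grip force is fixed at half the most. Time passes only in rows, so rows that do not move let the fingers close. It gives the time, the measured TCP pose, the force, the opening and the grip force at its end, in the units of the state.
- arm.state(): the state, without advancing time (a new reading comes with each control period).
- arm.read_camera(name): name is "scene" or "top" or "wrist"; returns a dict with "img" (480x640x3 uint8, blue, green, red), "z_map" (480x640 float32, m along the optical axis (not along the pixel's ray), 0 where there is no reading), "fx", "fy", "cx", "cy" (pixels), "k1" (the pictures are not rectified: a ray, as slopes to the right and down, at radius r is drawn at 1 + k1 r^2 times it, then the intrinsics apply), "world_from_camera" (4x4, takes a point from camera to world coordinates). Camera axes: x right, y up, looking along -z (the intrinsics and any distortion apply to the point x, -y, -z); pixel columns grow to the right and rows downward; lengths in m; the calibration is good to about 2 mm. A picture is of the moment at which its call begins.
- arm.close_job(): hands the job in; it is judged then, once.
The state is a dict: "time_s": time; "q": joint angles; "dq": joint speeds; "joint_torque": joint torques, N m; "position": TCP position; "ee_rot": TCP orientation; "contact_force": force on the tool from outside, world axes, zero at the start; "moment": the same for the moment, N m; "gripper_width": finger opening in m; "finger_force": force on a finger pad.
Only numpy, scipy, OpenCV 4.12 (cv2) and the standard library are available. Lean on these libraries where they do the work, as an engineer would, in place of code of your own. Each camera call takes 0.05 s, during which the arm holds its last target. There are 200 camera calls.

## Task

The two dark heel blanks look alike but not in weight. One blank at a time, lift it just clear of the bench and hold it there a moment to feel its weight, then set it upright in a channel - the dark walnut jig if it weighs more than 350 g, the pale maple jig if less - slide it along the channel until you feel the stop's setting screw (or the blank already resting on it) and press it firmly home for a moment before letting go. The stops are only finger-tight, so never ram them with more than 25 N; do not topple a blank, and leave the tape, clamp and chisel where they lie.

Things in the scene. Friction and masses are not known exactly. Their poses are not given: they have to be found in the camera images.
- blank_a: Dark hardwood block 85 mm long (x), 55 wide (y), 90 tall (z), its two 55 x 90 ends waxed red; one of two look-alikes, end-for-end symmetric. It stands on the bench, red ends roughly towards and away from the robot. Origin at the centre of the block. Weighs 175 to 525 g, unknown and independent of the other: both may be heavy or both light.
- blank_b: Dark hardwood block 85 mm long (x), 55 wide (y), 90 tall (z), its two 55 x 90 ends waxed red; one of two look-alikes, end-for-end symmetric. It stands on the bench, red ends roughly towards and away from the robot. Origin at the centre of the block. Weighs 175 to 525 g, unknown and independent of the other: both may be heavy or both light.
- walnut_jig: Dark brown walnut jig for blanks heavier than 350 g, fixed to the bench: board 300 x 94 x 12 mm, two battens whose tops are 32 mm above the bench, channel 60 mm wide, its waxed, slippery floor 12 mm up. Origin under the board's centre at bench height; x along the channel from the open mouth (robot side) to the stop, y across, z up. Takes two blanks end to end. The jigs may change places.
- maple_jig: Pale maple jig for blanks lighter than 350 g, fixed to the bench: board 300 x 94 x 12 mm, two battens whose tops are 32 mm above the bench, channel 60 mm wide, its waxed, slippery floor 12 mm up. Origin under the board's centre at bench height; x along the channel from the open mouth (robot side) to the stop, y across, z up. Takes two blanks end to end. The jigs may change places.
- walnut_stop: Oak stop block in the walnut jig, 45 x 58 x 55 mm, black star knob on top (78 mm above the channel floor). Origin at floor height on the face towards the mouth; x away from the mouth. A brass setting screw (head 24 mm, 32 mm above the floor) meets the blank first, 6 to 16 mm before the face: set anew each time and not measured, so feel for it. Holds 25 N; press with 5 to 10 N.
- maple_stop: Oak stop block in the maple jig, 45 x 58 x 55 mm, black star knob on top (78 mm above the channel floor). Origin at floor height on the face towards the mouth; x away from the mouth. A brass setting screw (head 24 mm, 32 mm above the floor) meets the blank first, 6 to 16 mm before the face: set anew each time and not measured, so feel for it. Holds 25 N; press with 5 to 10 N.
- tape: Roll of violet tape lying flat, 104 mm across, 25 mm high; origin under its centre. Leave alone.
- clamp: Blue bar clamp with a red handle lying on the bench, bar 280 mm along its y, 22 mm high, jaws reaching 65 mm to its -x; origin under the bar's middle. Leave alone.
- chisel: Chisel with a wooden handle lying beside the jigs, beyond a blank, 250 mm along its x, 22 mm high; origin under its middle. Leave alone.
Mind the look-alikes: they are no part of the job. What is shaped like the blank_a but pink is not meant.

How it is judged:
By the outcome, as a careful person would: the job done as asked, in the order asked, and still so for the second after the job is handed in, with the robot touching nothing.
It also fails if it takes over 72 s, if anything falls off the work surface, if the arm or the gripper's body presses on something with over 40 N, if the wrist force passes 120 N, or if a joint passes its speed limit or range.

## Working session

There is one attempt and no reset: what is moved stays moved. The work goes in short steps, Python scripts to look and compute and a shell command to move; the robot and the scene stay as the last step left them, time stands still between calls to the robot, and variables do not carry over. Pictures are saved under pics/ and viewed, at most 10 in all, crops included, and the job is handed in when it is done.

```bash
mkdir -p pics; ls; cat > h.py <<'E'
import numpy as np, cv2
from plant import arm
def cloud(c):
    v,u=np.mgrid[0:480,0:640].astype(float)
    xd=(u-c["cx"])/c["fx"]; yd=(v-c["cy"])/c["fy"]
    x,y=xd.copy(),yd.copy()
    for _ in range(8):
        s=1+c["k1"]*(x*x+y*y); x,y=xd/s,yd/s
    z=c["z_map"]; P=np.stack([x*z,-y*z,-z,np.ones_like(z)],-1)@np.array(c["world_from_camera"]).T
    P=P[...,:3]; P[z==0]=np.nan
    return P
E
python3 - <<'E'
from h import *
for n in("top","scene"):
    c=arm.read_camera(n); cv2.imwrite(f"pics/{n}0.png",c["img"]); np.save(n+".npy",cloud(c)); np.save(n+"_img.npy",c["img"])
s=arm.state(); print(s, arm.grasp_offset)
E
```

```text
pics
{'time_s': 0.1, 'q': array([-1.36252040e+00,  4.94097017e-01,  1.34605084e+00,  3.61706470e-05,
        1.30246771e+00, -9.55118997e-02]), 'dq': array([-8.11527307e-04, -4.86889764e-04,  4.34049506e-04, -6.55192596e-05,
       -4.89978566e-04,  1.01795492e-04]), 'joint_torque': array([ 3.20351515e-03, -8.80237269e+01, -3.82543838e+01,  7.09433737e-02,
        4.83154168e-02, -1.98668567e-05]), 'position': array([ 0.18689486, -0.59602531,  0.17391905]), 'ee_rot': array([[ 9.54213145e-01,  2.99127469e-01, -1.77388948e-04],
       [ 2.99127492e-01, -9.54212622e-01,  1.00801975e-03],
       [ 1.32259623e-04, -1.01492760e-03, -9.99999476e-01]]), 'contact_force': array([ 0.07819328, -0.07367194,  0.52189976]), 'moment': array([-0.02178417, -0.02639997, -0.02296215]), 'finger_force': 0.0, 'gripper_width': 0.09115179568491581} -0.0188
```

View pics/top0.png

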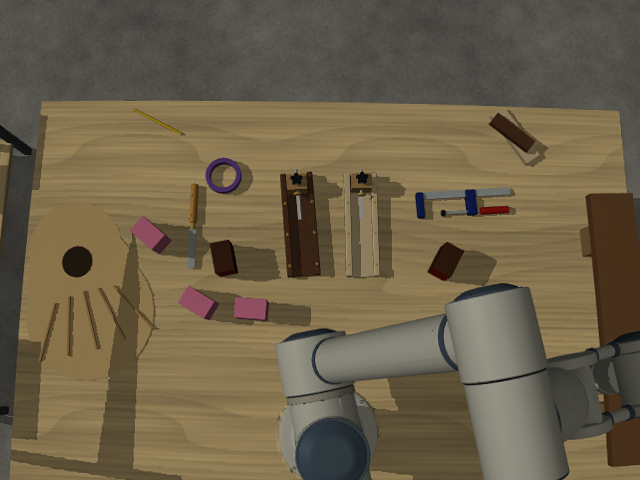

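View pics/scene0.png

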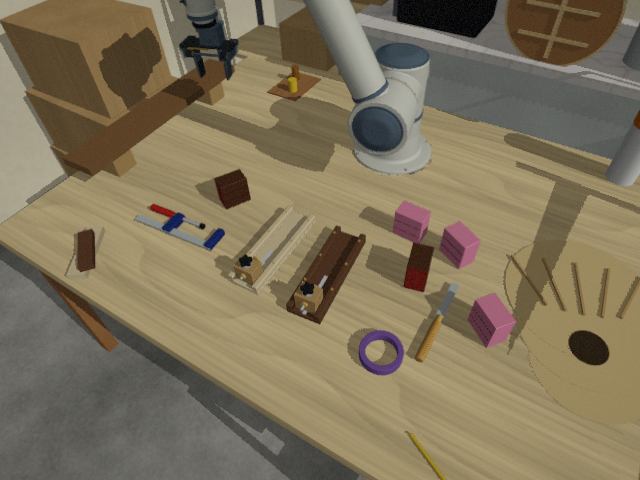

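The top view shows dark blanks at about (223,258) and (446,261), the walnut jig at (300,224) and the maple jig at (362,224), with the stops at their far (upper) ends. The pink blocks are decoys. Next I measure these from the depth.

```bash
python3 - <<'E'
from h import *
P=np.load("top.npy"); I=np.load("top_img.npy")
def box(m): 
    r=cv2.minAreaRect((P[m][:,:2]*1000).astype(np.float32)); return m.sum(),np.round(r[0],1),np.round(r[1],1),round(r[2],1),np.round(P[m].mean(0),4)
v,u=np.mgrid[0:480,0:640]
for n,(a,b,c,d) in dict(A=(200,225,250,290),B=(420,225,475,290)).items():
    w=(u>a)&(u<c)&(v>b)&(v<d)
    print(n,box(w&(abs(P[...,2]-.09)<.008)), cv2.boxPoints(cv2.minAreaRect((P[w&(abs(P[...,2]-.09)<.008)][:,:2]*1000).astype(np.float32))).round(0).tolist())
for n,(a,b,c,d) in dict(W=(270,160,330,290),M=(335,160,390,290)).items():
    w=(u>a)&(u<c)&(v>b)&(v<d)
    print(n,box(w&(abs(P[...,2]-.032)<.006)),"all",box(w&(P[...,2]>.007)&(P[...,2]<.04)))
    print("  stop",box(w&(abs(P[...,2]-.067)<.006)),"knob",box(w&(P[...,2]>.078)))
    for z0 in (.032,):
        pts=P[w&(abs(P[...,2]-z0)<.006)]
        for x0 in np.arange(.36,.66,.04):
            q=pts[abs(pts[:,0]-x0)<.008]; print("   ",round(x0,2),np.sort((q[:,1]*1000).round(0))[::3])
print(np.nanmedian(P[300:320,330:400,2]) )
E
```

```text
A (np.int64(606), array([477.1, 300.9]), array([86.4, 55.8]), 12.9, array([0.4771, 0.3007, 0.0895])) [[429.0, 318.0], [441.0, 264.0], [525.0, 283.0], [513.0, 338.0]]
B (np.int64(581), array([ 479.7, -317.9]), array([55.5, 84.4]), 60.9, array([ 0.4793, -0.3177,  0.0891])) [[429.0, -322.0], [503.0, -363.0], [530.0, -314.0], [456.0, -273.0]]
W (np.int64(1067), array([585.4,  91.2]), array([300.1,  94. ]), 5.5, array([0.5854, 0.0915, 0.0317])) all (np.int64(2937), array([588.2,  90.8]), array([377., 169.]), 0.7, array([0.5701, 0.0898, 0.0202]))
  stop (np.int64(204), array([697.7, 102.3]), array([47.9, 57.7]), 5.9, array([0.6943, 0.1023, 0.067 ])) knob (np.int64(96), array([700.9, 103.3]), array([31.3, 30.3]), 85.2, array([0.6993, 0.1024, 0.088 ]))
    0.36 []
    0.4 []
    0.44 [ 33.  36.  39.  42.  47. 109. 109. 112. 112. 114. 117. 117. 120. 123.]
    0.48 [ 34.  37.  39.  39.  42.  45.  45.  48.  51. 113. 113. 115. 118. 118.
 121. 123. 124. 126. 127.]
    0.52 [ 40.  40.  43.  46.  46.  48.  48.  51.  51.  54. 116. 117. 119. 119.
 122. 122. 125. 127. 128. 130. 130.]
    0.56 [ 43.  4
[... 814 characters left out ...]
  -42.]
    0.48 [-136. -136. -133. -132. -129. -127. -126. -124. -121. -121. -118.  -57.
  -56.  -53.  -53.  -51.  -48.  -48.  -45.  -42.  -42.]
    0.52 [-133. -132. -130. -127. -126. -124. -122. -121. -118.  -56.  -56.  -54.
  -53.  -51.  -50.  -47.  -45.  -45.  -42.  -42.]
    0.56 [-133. -132. -129. -127. -127. -124. -123. -121. -118. -116.  -56.  -53.
  -53.  -50.  -50.  -47.  -47.  -44.  -42.  -42.  -39.]
    0.6 [-130. -130. -127. -127. -124. -123. -121. -119. -118. -115. -115.  -53.
  -52.  -50.  -47.  -44.  -44.  -41.  -39.  -38.]
    0.64 [-130. -128. -127. -125. -124. -121. -121. -118. -116. -115.  -52.  -52.
  -49.  -47.  -47.  -44.  -41.  -41.  -38.  -38.]
-0.000792075435422035
```

```bash
cat >> h.py <<'E'
def go(x,y,th,z=None):
    "remaining shift (in tool axes now, and after the turn) and turn to bring tool x to heading th deg"
    s=arm.state(); R=s["ee_rot"]; p=s["position"]
    h=np.degrees(np.arctan2(R[1,0],R[0,0])); t=np.radians((h-th+180)%360-180)
    d=np.array([x,y,p[2] if z is None else z])-p
    c,q=np.cos(np.radians(th)),np.sin(np.radians(th))
    Rn=np.array([[c,q,0],[q,-c,0],[0,0,-1]])
    print("t",round(s["time_s"],2),"p",p.round(4),"h",round(h,2),"q",s["q"].round(2),"| now",(R.T@d).round(4),"turn",round(t,3),"after",(Rn.T@d).round(4),"F",s["contact_force"].round(2),"w",round(s["gripper_width"],4),"ff",round(s["finger_force"],1))
E
python3 -m creep '[[[0,0,0,0.162],[0,0,0,0.162],[0,0,0,0.162],[0,0,0,0.162],[0,0,0,0.163]]]' 0.0912
python3 -c "
from h import *
go(.480,-.318,-29.1)"
```

```text
time_s: 0.72
position: [0.1869, -0.5961, 0.174]
ee_rot: [[0.871, -0.49, -0.0], [-0.49, -0.871, 0.001], [-0.001, -0.001, -1.0]]
contact_force: [-0.8, 0.5, -1.1]
gripper_width: 0.0912
finger_force: 0.0
t 0.72 p [ 0.1869 -0.5961  0.174 ] h -29.37 q [-1.36  0.49  1.35  0.    1.3   0.72] | now [ 1.190e-01 -3.861e-01  2.000e-04] turn -0.005 after [ 0.1208 -0.3855  0.    ] F [-0.75  0.47 -1.07] w 0.0912 ff 0.0
```

```bash
python3 -m creep '[[[0.015,-0.048,0,0],[0.015,-0.048,0,0],[0.015,-0.048,0,0],[0.015,-0.048,0,0],[0.015,-0.048,0,0]]]' >/dev/null
python3 -m creep '[[[0.015,-0.048,0,0],[0.015,-0.048,0,0],[0.015,-0.048,0,0],[0,0,0,0],[0,0,0,0]]]' >/dev/null
python3 -c "
from h import *
go(.480,-.318,-29.1)
c=arm.read_camera('wrist');cv2.imwrite('pics/w1.png',c['img']);P=cloud(c)
m=abs(P[...,2]-.09)<.006
n,l,st,ce=cv2.connectedComponentsWithStats(m.astype(np.uint8))
for i in range(1,n):
  if st[i,4]>2000: print(st[i],cv2.minAreaRect((P[l==i][:,:2]*1000).astype(np.float32)))
"
```

```text
t 1.98 p [ 0.478  -0.319   0.1742] h -29.03 q [-0.69  0.42  1.47 -0.    1.25  1.39] | now [ 0.0012 -0.0018 -0.    ] turn 0.001 after [ 0.0012 -0.0018  0.    ] F [-0.68 -0.47 -0.47] w 0.0911 ff 0.0
[ 288  177   74  109 7731] ((479.6702880859375, -321.53631591796875), (55.16230010986328, 85.83419799804688), 61.553932189941406)
```

View pics/w1.png

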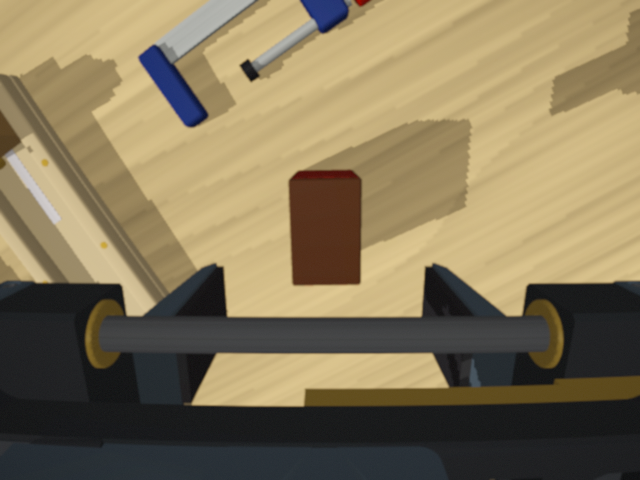

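The wrist view shows the blank at about (325,230), squared up between the fingers; the clamp is well clear. I'll descend and take the force baseline.

```bash
cat >> h.py <<'E'
def avgF(n=14):
    F=[]
    for _ in range(n):
        arm.read_camera("wrist"); F.append(arm.state()["contact_force"])
    F=np.array(F); print("F mean",F.mean(0).round(3),"sd",F.std(0).round(2),"t",round(arm.state()["time_s"],2))
E
python3 -m creep '[[[0.002,-0.0005,0.03,0],[0,0,0.04,0],[0,0,0.04,0],[0,0,0.03,0],[0,0,0,0]]]' >/dev/null
python3 -c "
from h import *
go(.4797,-.320,-29,.034); avgF()"
```

```text
t 2.65 p [ 0.4784 -0.3195  0.0328] h -29.15 q [-0.69  0.6   1.61 -0.    0.93  1.39] | now [ 0.0014 -0.0002 -0.0012] turn -0.003 after [ 0.0014 -0.0002 -0.0012] F [ 0.33 -0.76  0.66] w 0.091 ff 0.0
F mean [ 0.126 -0.087 -0.191] sd [0.34 0.59 0.49] t 3.35
```

```bash
python3 -m creep '[[[0,0,0,0],[0,0,0,0],[0,0,0,0],[0,0,0,0],[0,0,0,0]]]' 0 
python3 -c "
from h import *
go(.4797,-.320,-29,.034)"
python3 -m creep '[[[0,0,-0.006,0],[0,0,-0.006,0],[0,0,0,0],[0,0,0,0],[0,0,0,0]]]' >/dev/null
python3 -c "
from h import *
go(.4797,-.320,-29,.034);avgF(20)"
```

```text
time_s: 3.98
position: [0.4803, -0.3196, 0.0344]
ee_rot: [[0.874, -0.486, -0.0], [-0.486, -0.874, -0.0], [-0.0, 0.0, -1.0]]
contact_force: [-0.6, -1.0, -0.6]
gripper_width: 0.055
finger_force: 29.8
t 3.98 p [ 0.4803 -0.3196  0.0344] h -29.06 q [-0.69  0.6   1.61 -0.    0.93  1.39] | now [-0.0004  0.0007  0.0004] turn -0.001 after [-0.0004  0.0007  0.0004] F [-0.63 -0.98 -0.63] w 0.055 ff 29.8
t 4.6 p [ 0.4803 -0.3195  0.0463] h -29.06 q [-0.69  0.58  1.6   0.    0.96  1.39] | now [-0.0003  0.0007  0.0123] turn -0.001 after [-0.0003  0.0007  0.0123] F [ 0.57  0.86 -1.76] w 0.0548 ff 29.8
F mean [-2.000e-03  9.000e-03 -2.102e+00] sd [0.56 0.55 0.5 ] t 5.6
```

```bash
python3 -m creep '[[[0,0,-0.025,-0.134],[0,0,-0.025,-0.134],[0,0,0,-0.134],[0,0,0,-0.134],[0.006,-0.046,0,0]]]' >/dev/null
python3 -m creep '[[[0.006,-0.046,0,0],[0.006,-0.046,0,0],[0.006,-0.046,0,0],[0.007,-0.046,0,0],[0,0,0,0]]]' >/dev/null
python3 -c "
from h import *
go(.505,-.0877,1.7,.09)
c=arm.read_camera('wrist');cv2.imwrite('pics/w2.png',c['img']);P=cloud(c)
m=(abs(P[...,2]-.032)<.006)&(P[...,0]>.42)&(P[...,1]<.0)
for x0 in np.arange(.46,.70,.02):
  q=np.sort(P[m&(abs(P[...,0]-x0)<.004)][:,1]*1000)
  if len(q)>20:
    g=np.argmax(np.diff(q)); print(round(x0,2),q[[0,g,g+1,-1]].round(1),'mid',((q[g]+q[g+1])/2).round(1))
"
```

```text
t 6.85 p [ 0.5047 -0.0861  0.0965] h 1.84 q [-0.29  0.44  1.72  0.    0.99  1.25] | now [0.0003 0.0016 0.0065] turn 0.002 after [0.0003 0.0016 0.0065] F [-0.79 -0.73 -1.59] w 0.0546 ff 29.8
0.5 [-137.5 -134.5 -134.3 -134.3] mid -134.4
0.52 [-136.7 -136.  -135.7 -133.7] mid -135.8
0.54 [-136.6 -119.4  -59.5  -43.4] mid -89.4
0.56 [-136.  -118.8  -59.5  -42.7] mid -89.2
0.58 [-135.9 -118.5  -59.   -42. ] mid -88.7
0.6 [-135.2 -117.9  -58.3  -41.5] mid -88.1
0.62 [-134.3 -117.6  -57.4  -40.2] mid -87.5
0.64 [-134.1 -116.5  -57.   -39.9] mid -86.8
0.66 [-133.2 -116.1  -56.3  -39.1] mid -86.2
```

View pics/w2.png

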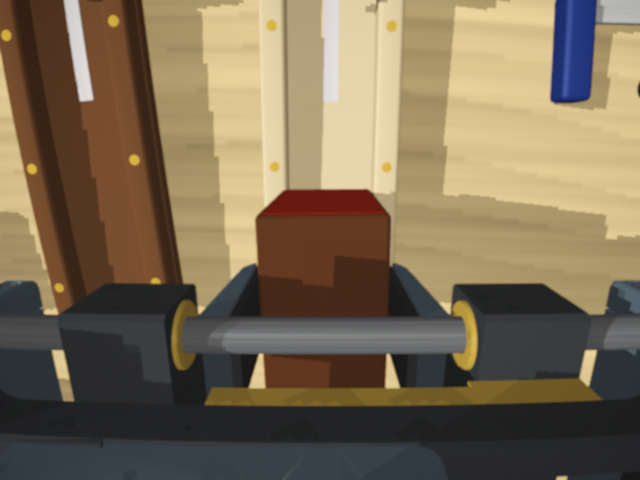

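The wrist view shows the held blank over the maple channel (mouth near (330,190)), sitting slightly left. I'll shift about 3 mm across and lower carefully.

```bash
python3 -m creep '[[[0,0.0027,0.01,0.002],[0,0,0.01,0],[0,0,0,0]]]' >/dev/null
python3 -c "
from h import *
go(.505,-.0888,1.7,.0463)"
python3 -m creep '[[[0,0,0.005,0],[0,0,0.005,0],[0,0,0.004,0],[0,0,0,0]]]' >/dev/null
python3 -c "
from h import *
go(.505,-.0888,1.7,.0463)"
```

```text
t 7.28 p [ 0.504  -0.092   0.0753] h 1.46 q [-0.3   0.47  1.73  0.    0.94  1.25] | now [ 0.0012 -0.0031  0.029 ] turn -0.004 after [ 0.0011 -0.0031  0.029 ] F [ 0.08  0.48 -1.48] w 0.0548 ff 29.8
t 7.78 p [ 0.5059 -0.091   0.0635] h 1.53 q [-0.29  0.49  1.75  0.    0.91  1.25] | now [-0.0009 -0.0022  0.0172] turn -0.003 after [-0.0008 -0.0022  0.0172] F [-0.72  7.52 20.22] w 0.0549 ff 30.1
```

```bash
python3 -m creep '[[[0,0,-0.008,0],[0,-0.0025,0,-0.003],[0,0,0,0],[0,0,0,0]]]' >/dev/null
python3 -c "
from h import *
go(.505,-.0888,1.7,.0463)"
python3 -m creep '[[[0,0,0.006,0],[0,0,0.005,0],[0,0,0,0],[0,0,0,0]]]' >/dev/null
python3 -c "
from h import *
go(.505,-.0888,1.7,.0463)"
```

```text
t 8.28 p [ 0.5046 -0.0889  0.0702] h 1.71 q [-0.29  0.47  1.74 -0.    0.93  1.25] | now [ 0.0004 -0.0001  0.0239] turn 0.0 after [ 0.0004 -0.0001  0.0239] F [ 0.13 -0.31 -2.47] w 0.0552 ff 29.8
t 8.78 p [ 0.5046 -0.0889  0.0593] h 1.7 q [-0.29  0.49  1.75  0.    0.9   1.25] | now [ 0.0004 -0.0001  0.013 ] turn 0.0 after [ 0.0004 -0.0001  0.013 ] F [ 0.52  0.46 -2.84] w 0.0556 ff 29.8
```

```bash
python3 -m creep '[[[0,0,0.006,0],[0,0,0.005,0],[0,0,0,0]]]' |grep -E "position|contact"
python3 -m creep '[[[0,0,0.001,0],[0,0,0,0]]]' |grep -E "position|contact"
python3 -m creep '[[[0,0,0.001,0],[0,0,0,0]]]' |grep -E "position|contact"
```

```text
position: [0.5044, -0.0889, 0.0479]
contact_force: [0.2, 1.1, -4.4]
position: [0.5047, -0.0889, 0.0474]
contact_force: [-0.9, 1.5, -3.1]
position: [0.5048, -0.0889, 0.0464]
contact_force: [-0.0, 1.8, -2.9]
```

```bash
python3 -m creep '[[[0,0,0.0005,0],[0,0,0,0]]]' |grep -E "position|contact"
python3 -m creep '[[[0,0,0.0005,0],[0,0,0,0]]]' |grep -E "position|contact"
python3 -m creep '[[[0,0,0.0005,0],[0,0,0,0]]]' |grep -E "position|contact"
```

```text
position: [0.5048, -0.0889, 0.0461]
contact_force: [-1.7, 2.4, 3.7]
position: [0.5049, -0.0891, 0.0459]
contact_force: [-4.2, 0.8, 12.0]
position: [0.505, -0.0894, 0.0457]
contact_force: [-5.3, -1.6, 16.2]
```

```bash
cat > chk.py <<'E'
import sys; from plant import arm
s=arm.state(); f=s["contact_force"]; print(round(s["time_s"],2),s["position"].round(4),f.round(1))
sys.exit(int(abs(f[0])>float(sys.argv[1]) or abs(f[1])>8))
E
python3 -m creep '[[[0,0,-0.001,0],[0,0,0,0],[0,0,0,0]]]' >/dev/null; python3 chk.py 8 &&
python3 -m creep '[[[0.005,0,0,0],[0.01,0,0,0],[0.01,0,0,0],[0.005,0,0,0],[0,0,0,0]]]' >/dev/null && python3 chk.py 5 &&
python3 -m creep '[[[0.01,0,0,0],[0.01,0,0,0],[0.01,0,0,0],[0.005,0,0,0],[0,0,0,0]]]' >/dev/null && python3 chk.py 5 &&
python3 -m creep '[[[0.01,0,0,0],[0.01,0,0,0],[0.01,0,0,0],[0.005,0,0,0],[0,0,0,0]]]' >/dev/null && python3 chk.py 5
```

```text
10.78 [ 0.5049 -0.0891  0.0459] [-0.4 -1.4  0.1]
11.4 [ 0.5352 -0.088   0.0458] [-0.7 -0.7  0.2]
12.03 [ 0.5701 -0.087   0.0458] [ 0.4 -0.2 -0.9]
12.65 [ 0.6051 -0.086   0.0458] [ 0.4  0.9 -0.6]
```

```bash
python3 -m creep '[[[0.003,0,0,0],[0.003,0,0,0],[0.002,0,0,0],[0,0,0,0]]]' >/dev/null; python3 chk.py 3.5 &&
python3 -m creep '[[[0.0007,0,0,0],[0.0007,0,0,0]]]' >/dev/null && python3 chk.py 3.5 &&
python3 -m creep '[[[0.0007,0,0,0],[0.0007,0,0,0]]]' >/dev/null && python3 chk.py 3.5 &&
python3 -m creep '[[[0.0007,0,0,0],[0.0007,0,0,0]]]' >/dev/null && python3 chk.py 3.5 &&
python3 -m creep '[[[0.0007,0,0,0],[0.0007,0,0,0]]]' >/dev/null && python3 chk.py 3.5 &&
python3 -m creep '[[[0.0007,0,0,0],[0.0007,0,0,0]]]' >/dev/null && python3 chk.py 3.5 &&
python3 -m creep '[[[0.0007,0,0,0],[0.0007,0,0,0]]]' >/dev/null && python3 chk.py 3.5 &&
python3 -m creep '[[[0.0007,0,0,0],[0.0007,0,0,0]]]' >/dev/null && python3 chk.py 3.5 &&
python3 -m creep '[[[0.0007,0,0,0],[0.0007,0,0,0]]]' >/dev/null && python3 chk.py 3.5 &&
python3 -m creep '[[[0.0007,0,0,0],[0.0007,0,0,0]]]' >/dev/null && python3 chk.py 3.5 &&
python3 -m creep '[[[0.0007,0,0,0],[0.0007,0,0,0]]]' >/dev/null && python3 chk.py 3.5
```

```text
13.15 [ 0.6129 -0.0857  0.0459] [ 0.4 -0.5 -1. ]
13.4 [ 0.614  -0.0857  0.0459] [-0.5 -0.1 -0.1]
13.65 [ 0.6155 -0.0857  0.0459] [ 0.2 -0.1 -0.6]
13.9 [ 0.6169 -0.0856  0.0459] [-0.7  0.1 -0.4]
14.15 [ 0.6183 -0.0855  0.0459] [-0.3  0.4 -0.8]
14.4 [ 0.6198 -0.0855  0.0459] [-0.9  0.1 -1.2]
14.65 [ 0.6211 -0.0855  0.0459] [-0.2 -0.7 -1.2]
14.9 [ 0.6226 -0.0854  0.0459] [-0.2 -0.7 -1.3]
15.15 [ 0.6239 -0.0854  0.0459] [-0.2 -0.7 -1.2]
15.4 [ 0.6251 -0.0853  0.0459] [-4.6 -0.3  3.7]
```

```bash
python3 -m creep '[[[0,0,0,0],[0,0,0,0]]]' >/dev/null; python3 chk.py 6 &&
python3 -m creep '[[[0.0003,0,0,0],[0,0,0,0],[0,0,0,0]]]' >/dev/null;  python3 chk.py 6
```

```text
15.65 [ 0.6251 -0.0854  0.0459] [-2.1 -1.   0.9]
16.02 [ 0.6252 -0.0853  0.046 ] [-4.3 -0.9  2.7]
```

```bash
python3 -m creep '[[[0.0003,0,0,0],[0,0,0,0],[0,0,0,0]]]' >/dev/null; python3 chk.py 6 &&
python3 -m creep '[[[0.0002,0,0,0],[0,0,0,0],[0,0,0,0]]]' >/dev/null;  python3 chk.py 6
```

```text
16.4 [ 0.6252 -0.0853  0.0459] [-6.9  0.6  5.4]
16.4 [ 0.6252 -0.0853  0.0459] [-6.9  0.6  5.4]
```

```bash
python3 -m creep '[[[0.0001,0,0,0],[0,0,0,0],[0,0,0,0],[0,0,0,0]]]' >/dev/null; python3 chk.py 6; python3 -c "
from h import *
avgF(8)"
```

```text
16.9 [ 0.6252 -0.0853  0.0459] [-7.6 -1.2  5.7]
F mean [-7.181 -0.841  5.432] sd [0.56 0.49 0.56] t 17.3
```

```bash
python3 -m creep '[[[0,0,0,0],[0,0,0,0],[0,0,0,0],[0,0,0,0]]]' 0.0912 | grep -E "contact|width"
python3 -m creep '[[[0,0,-0.02,0],[0,0,-0.055,0],[0,0,-0.055,0],[0,0,0,-0.098],[0,0,0,-0.098]]]' >/dev/null
python3 -c "
from h import *
go(.4775,.3005,12.9,.174)
c=arm.read_camera('wrist');cv2.imwrite('pics/w3.png',c['img'])"
python3 -m creep '[[[-0.007,-0.05,0,0],[-0.007,-0.05,0,0],[-0.007,-0.05,0,0],[-0.007,-0.05,0,0],[-0.007,-0.05,0,0]]]' >/dev/null
python3 -m creep '[[[-0.007,-0.05,0,0],[-0.007,-0.05,0,0],[-0.008,-0.055,0,0],[0,0,0,0],[0,0,0,0]]]' >/dev/null
python3 -c "
from h import *
go(.4775,.3005,12.9,.034)
c=arm.read_camera('wrist');P=cloud(c)
m=abs(P[...,2]-.09)<.006
n,l,st,ce=cv2.connectedComponentsWithStats(m.astype(np.uint8))
for i in range(1,n):
  if st[i,4]>2000: print(st[i],cv2.minAreaRect((P[l==i][:,:2]*1000).astype(np.float32)))
"
```

```text
contact_force: [0.5, -0.4, 0.4]
gripper_width: 0.09
t 18.43 p [ 0.6263 -0.0854  0.1768] h 13.12 q [-0.23  0.5   1.33  0.    1.31  1.11] | now [-0.0574 -0.4096  0.0024] turn 0.004 after [-0.0589 -0.4094  0.0028] F [ 0.17 -0.37 -0.5 ] w 0.0911 ff 0.0
t 19.73 p [0.4797 0.2965 0.1758] h 12.92 q [ 0.45  0.41  1.5  -0.    1.24  1.79] | now [-0.0013 -0.0044  0.1418] turn 0.0 after [-0.0013 -0.0044  0.1418] F [ 0.2   0.08 -0.16] w 0.0916 ff 0.0
[   0   24  127  138 8677] ((541.1396484375, 508.2416687011719), (86.64323425292969, 55.91678237915039), 50.83596420288086)
[ 285  181   73  108 7613] ((478.7250671386719, 298.1367492675781), (85.1081771850586, 55.18751907348633), 12.682703018188477)
[ 201  354   72   51 2431] ((342.2640075683594, 345.26715087890625), (44.661773681640625, 56.42736053466797), 60.43534851074219)
```

View pics/w3.png

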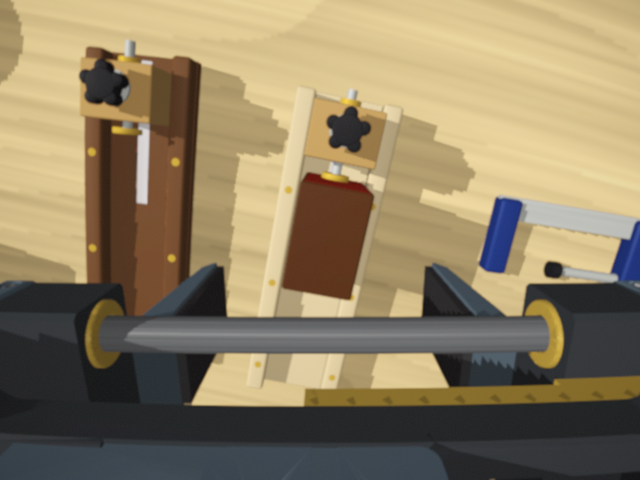

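The first blank stands upright against the maple screw at about (335,178). Now I'll grasp the second.

```bash
python3 -m creep '[[[-0.001,-0.003,0.031,0.002],[0,0,0.04,0],[0,0,0.04,0],[0,0,0.03,0],[0,0,0,0]]]' >/dev/null
python3 -c "
from h import *
go(.478,.2995,12.8,.034); avgF(14)"
python3 -m creep '[[[0,0,0,0],[0,0,0,0],[0,0,0,0],[0,0,0,0],[0,0,0,0]]]' 0 >/dev/null
python3 -c "
from h import *
go(.478,.2995,12.8,.034)"
python3 -m creep '[[[0,0,-0.006,0],[0,0,-0.006,0],[0,0,0,0],[0,0,0,0],[0,0,0,0]]]' >/dev/null
python3 -c "
from h import *
avgF(20);go(.478,.2995,12.8,.034)"
```

```text
t 20.4 p [0.4774 0.2976 0.0333] h 12.71 q [ 0.45  0.58  1.65 -0.    0.91  1.8 ] | now [ 0.001  -0.0017 -0.0007] turn -0.002 after [ 0.001  -0.0017 -0.0007] F [ 0.8  -0.62  0.08] w 0.091 ff 0.0
F mean [0.036 0.003 0.332] sd [0.49 0.47 0.41] t 21.1
t 21.73 p [0.4781 0.2993 0.0349] h 12.82 q [ 0.45  0.58  1.64 -0.    0.91  1.8 ] | now [-0.0001 -0.0003  0.0009] turn 0.0 after [-0.0001 -0.0003  0.0009] F [ 0.   -0.28 -0.6 ] w 0.0549 ff 30.0
F mean [ 0.151  0.064 -4.224] sd [0.65 0.39 0.41] t 23.35
t 23.35 p [0.4781 0.2993 0.0469] h 12.82 q [0.45 0.57 1.64 0.   0.94 1.8 ] | now [-0.0001 -0.0002  0.0129] turn 0.0 after [-0.0001 -0.0002  0.0129] F [-0.17 -0.05 -4.  ] w 0.0548 ff 30.0
```

The second blank weighs about 440 g, so it goes to the walnut jig.

```bash
python3 -m creep '[[[0,0,-0.025,0.065],[0,0,-0.025,0.066],[0.001,0.04,0,0],[0.0015,0.045,0,0],[0.0015,0.045,0,0]]]' >/dev/null
python3 -m creep '[[[0.0015,0.045,0,0],[0.0013,0.043,0,0],[0,0,0,0],[0,0,0,0],[0,0,0,0]]]' >/dev/null
python3 -c "
from h import *
go(.505,.0823,5.3,.0468)
c=arm.read_camera('wrist');P=cloud(c)
m=(abs(P[...,2]-.032)<.006)&(P[...,0]>.42)&(P[...,1]>.0)
for x0 in np.arange(.54,.68,.02):
  q=np.sort(P[m&(abs(P[...,0]-x0)<.003)][:,1]*1000)
  if len(q)>20:
    g=np.argmax(np.diff(q)); print(round(x0,2),q[[0,g,g+1,-1]].round(1),'mid',((q[g]+q[g+1])/2).round(1))
"
```

```text
t 24.6 p [0.5049 0.0838 0.0969] h 5.37 q [0.05 0.43 1.72 0.   0.99 1.52] | now [-0.0001  0.0015  0.0501] turn 0.001 after [-0.0001  0.0015  0.0501] F [-0.36 -0.22 -4.63] w 0.0549 ff 30.0
0.54 [ 36.8  51.4 114.2 130.1] mid 82.8
0.56 [ 38.4  55.7 115.1 132.1] mid 85.4
0.58 [ 40.2  57.5 117.1 134.9] mid 87.3
0.6 [ 42.1  59.5 118.9 136.6] mid 89.2
0.62 [ 44.1  61.3 121.1 138.2] mid 91.2
0.64 [ 46.1  63.5 123.1 140.4] mid 93.3
0.66 [ 48.1  65.4 124.5 142. ] mid 94.9
```

```bash
python3 -m creep '[[[0,0.0018,0.01,0],[0,0,0.01,0],[0,0,0.006,0],[0,0,0,0],[0,0,0,0]]]' >/dev/null; python3 chk.py 5 &&
python3 -m creep '[[[0,0,0.004,0],[0,0,0.002,0],[0,0,0,0]]]' >/dev/null && python3 chk.py 5 &&
python3 -m creep '[[[0,0,0.003,0],[0,0,0.003,0],[0,0,0,0]]]' >/dev/null && python3 chk.py 5
```

```text
25.27 [0.5054 0.0811 0.071 ] [-0.4  0.1 -3.9]
25.65 [0.5051 0.0811 0.0648] [-0.4  0.5 -3.8]
26.02 [0.505  0.0811 0.0586] [ 0.1  0.1 -4.4]
```

```bash
python3 -m creep '[[[0,-0.0006,0.004,0],[0,0,0.004,0],[0,0,0.0025,0],[0,0,0,0]]]' >/dev/null; python3 chk.py 5 &&
python3 -m creep '[[[0,0,0.0006,0],[0,0,0,0]]]' >/dev/null && python3 chk.py 5 &&
python3 -m creep '[[[0,0,0.0005,0],[0,0,0,0]]]' >/dev/null && python3 chk.py 5
```

```text
26.52 [0.5051 0.0817 0.0482] [ 0.3 -0.2 -4. ]
26.77 [0.5052 0.0817 0.0479] [-0.7 -0.1 -4.7]
27.02 [0.5052 0.0817 0.0473] [ 0.2 -0.4 -4.1]
```

```bash
python3 -m creep '[[[0,0,0.0004,0],[0,0,0,0]]]' >/dev/null; python3 chk.py 3; 
python3 -m creep '[[[0,0,0.0003,0],[0,0,0,0]]]' >/dev/null ; python3 chk.py 3
```

```text
27.27 [0.5052 0.0817 0.0469] [ 0.  -0.1 -4. ]
27.52 [0.5053 0.0817 0.0469] [-1.  -0.6  4. ]
```

```bash
python3 -m creep '[[[0,0,-0.0003,0],[0.005,0,0,0],[0.01,0,0,0],[0.01,0,0,0],[0,0,0,0]]]' >/dev/null; python3 chk.py 4 &&
python3 -m creep '[[[0.01,0,0,0],[0.01,0,0,0],[0.01,0,0,0],[0.005,0,0,0],[0,0,0,0]]]' >/dev/null && python3 chk.py 5 &&
python3 -m creep '[[[0.01,0,0,0],[0.01,0,0,0],[0.01,0,0,0],[0.005,0,0,0],[0,0,0,0]]]' >/dev/null && python3 chk.py 5 &&
python3 -m creep '[[[0.005,0,0,0],[0.003,0,0,0],[0,0,0,0]]]' >/dev/null && python3 chk.py 5
```

```text
28.15 [0.5316 0.0841 0.0469] [0.9 0.  0.2]
28.77 [0.5656 0.0873 0.0469] [ 0.4  1.1 -1.4]
29.4 [0.6005 0.0906 0.0469] [1.4 0.5 0.2]
29.77 [0.6082 0.0913 0.0469] [ 0.7  0.1 -1. ]
```

```bash
python3 -m creep '[[[0.0007,0,0,0],[0.0007,0,0,0]]]' >/dev/null && python3 chk.py 3 &&
python3 -m creep '[[[0.0007,0,0,0],[0.0007,0,0,0]]]' >/dev/null && python3 chk.py 3 &&
python3 -m creep '[[[0.0007,0,0,0],[0.0007,0,0,0]]]' >/dev/null && python3 chk.py 3 &&
python3 -m creep '[[[0.0007,0,0,0],[0.0007,0,0,0]]]' >/dev/null && python3 chk.py 3 &&
python3 -m creep '[[[0.0007,0,0,0],[0.0007,0,0,0]]]' >/dev/null && python3 chk.py 3 &&
python3 -m creep '[[[0.0007,0,0,0],[0.0007,0,0,0]]]' >/dev/null && python3 chk.py 3 &&
python3 -m creep '[[[0.0007,0,0,0],[0.0007,0,0,0]]]' >/dev/null && python3 chk.py 3 &&
python3 -m creep '[[[0.0007,0,0,0],[0.0007,0,0,0]]]' >/dev/null && python3 chk.py 3 &&
python3 -m creep '[[[0.0007,0,0,0],[0.0007,0,0,0]]]' >/dev/null && python3 chk.py 3 &&
python3 -m creep '[[[0.0007,0,0,0],[0.0007,0,0,0]]]' >/dev/null && python3 chk.py 3 &&
python3 -m creep '[[[0.0007,0,0,0],[0.0007,0,0,0]]]' >/dev/null && python3 chk.py 3 &&
python3 -m creep '[[[0.0007,0,0,0],[0.0007,0,0,0]]]' >/dev/null && python3 chk.py 3 &&
python3 -m creep '[[[0.0007,0,0,0],[0.0007,0,0,0]]]' >/dev/null && python3 chk.py 3
```

```text
30.02 [0.6089 0.0914 0.0469] [-2.1 -0.8  1.2]
30.27 [0.6105 0.0915 0.0469] [-2.  -0.8  0.3]
30.52 [0.612  0.0916 0.0469] [-1.5  0.   1. ]
30.77 [0.6134 0.0918 0.0469] [-1.5 -1.2  0.5]
31.02 [0.6148 0.0919 0.0469] [-0.6 -0.2  0.6]
31.27 [0.6162 0.092  0.0469] [-1.9  0.1  0.1]
31.52 [0.6176 0.0922 0.0469] [-1.  -0.5  0. ]
31.77 [0.6189 0.0923 0.0469] [-1.4 -0.6  0.6]
32.02 [0.6203 0.0924 0.0469] [-1.1 -0.2  0.3]
32.27 [0.6217 0.0926 0.0469] [-1.8 -0.6  0.2]
32.52 [0.6231 0.0927 0.0469] [-2.2  0.1 -0.3]
32.77 [0.6234 0.0927 0.0469] [-10.4  -2.3   8.6]
```

```bash
python3 -m creep '[[[0,0,0,0],[0,0,0,0],[0,0,0,0]]]' >/dev/null; python3 -c "
from h import *
avgF(4);go(.6234,.0927,5.4)"
```

```text
F mean [-8.422 -1.308  6.041] sd [0.28 0.31 0.25] t 33.35
t 33.35 p [0.6233 0.0927 0.0469] h 5.32 q [ 0.05  0.64  1.46 -0.    1.04  1.53] | now [ 0.0001  0.     -0.    ] turn -0.001 after [0.0001 0.     0.    ] F [-8.33 -1.22  5.9 ] w 0.0548 ff 30.0
```

```bash
python3 -m creep '[[[0,0,0,0],[0,0,0,0],[0,0,0,0],[0,0,0,0],[0,0,0,0]]]' | grep contact; python3 -m creep '[[[0,0,0,0],[0,0,0,0],[0,0,0,0],[0,0,0,0]]]' 0.0912 | grep -E "contact|width"
python3 -m creep '[[[0,0,-0.02,0],[0,0,-0.055,0],[0,0,-0.055,0],[0,0,0,0],[0,0,0,0]]]' | grep contact
python3 -c "
from h import *
c=arm.read_camera('wrist');cv2.imwrite('pics/w4.png',c['img'])"
```

```text
contact_force: [-7.2, -1.0, 6.2]
contact_force: [0.3, 0.5, -0.1]
gripper_width: 0.0905
contact_force: [-0.4, -0.1, -1.2]
```

View pics/w4.png

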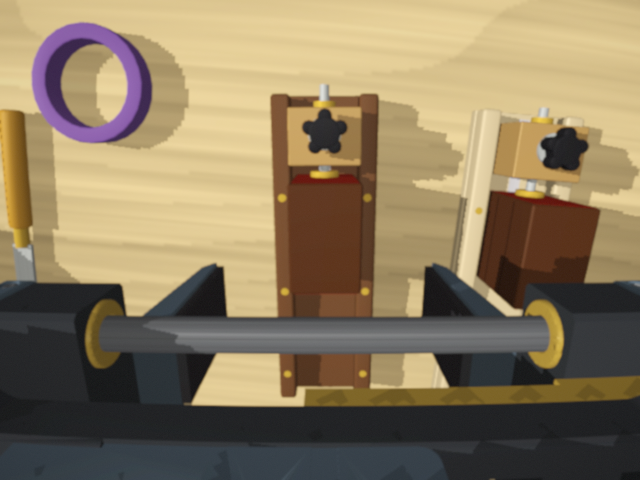

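Both blanks stand upright against their screws: walnut at about (325,175), maple at about (530,193). The gripper is clear, so I'm handing in.

```bash
python3 -c "
from plant import arm
print(arm.close_job())"
```

```text
the job is handed in; nothing more can be done
None
```

I've handed in the job: the light blank (about 200 g) is in the maple jig and the heavy one (about 440 g) in the walnut jig, each upright and pressed home at about 7–8 N; on the way in, the light one touched a maple batten at about 20 N and was re-aligned.

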